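# Clamp the brass strip, then hold the file ready over it

### The job

At the jeweller's bench, turn the crank of the blue bench clamp clockwise until its pad presses firmly on the brass strip, so that the strip is held fast. Then draw the file with the orange handle out of the sloping rack, turn it level and finish while still holding it in the air in the gripper, its tip about 90 mm above the red-painted end of the strip and touching nothing else. Do not let the strip slip about, and leave the other tools and the bench clutter where they are.

Things in the scene. Friction and masses are not known exactly. Their poses are not given: they have to be found in the camera images.
- clamp: Blue C-shaped bench clamp, bolted down. Origin on the table under the screw's vertical axis. A steel anvil (50 mm in x, y from -45 to +35 mm, top at z = 40 mm) carries the strip; the spine (36 mm square) stands at y = -66 mm; the top arm (36 mm wide, up to z = 126 mm) reaches from y = -84 to +20 mm; the throat opens to +y. The crank turns above the arm.
- crank (a joint): Angle of the clamp's crank in rad, 0 fully raised, growing clockwise seen from above, up to 14. Each full turn clockwise lowers the screw, crank and pad together by 10 mm (1.59 mm per rad). It stays where it is left (about 2 N at the knob turns it) and starts between 0 and 5.
- knob_mid (a point): Mid-height of the red upright crank knob to pinch from above: 18 mm diameter, 42 mm tall, turning freely on its own pin, 45 mm from the screw's axis. This point is 18 mm below the knob's top and 25 mm above the top of the crank arm; 182 mm above the table with the crank at 0, lower as the screw goes down.
- pad: Round black pad under the screw, 26 mm diameter; origin at the centre of its underside, 59 mm above the table with the crank at 0. It is sprung: once it meets the strip (46 mm above the table) each further mm of screw travel adds 3 N, up to 10 mm of spring travel.
- strip: Loose brass strip, 25 x 110 x 6 mm (x, y, z), 140 g; origin at the centre of its underside, which lies on the anvil under the pad. Its +y end stands out over the anvil's side and is painted red.
- strip_end (a point): Top face of the strip at the middle of its red-painted 12 mm end band (6 mm from the very end).
- rack: Fixed wooden tool rack; origin on the table. A 240 mm long block with three slots at y = -85, 0 and +85 mm in its frame, sloping up at 45 degrees towards its -x (towards the robot at yaw 0). Slot mouths at x = -60, z = 90 mm; slots 70 mm deep along the slope, 9 x 19 mm. The block's top corner reaches z = 108 mm.
- file: File with orange handle, in any one of the slots. About 140 g, 175 mm long. Origin at its tip, z axis from tip to handle, 45 degrees from vertical in the rack; its y axis is the rack's. Dark blade 6 x 16 mm (x, y), z = 0 to 95 mm, 70 mm of it in the slot; handle 24 x 24 mm, z = 95 to 175 mm, good to pinch from above across its y sides at z = 135 mm.
- scraper: Scraper with a black handle of the same shape, in another slot; origin at its tip. Leave alone.
- burnisher: Burnisher with a blue handle of the same shape, in the remaining slot; origin at its tip. Leave alone.
- beaker: Glass beaker, 72 mm diameter, 90 mm tall; origin under its centre. Leave alone.
- jar: Amber jar with white cap, 60 mm diameter, 80 mm tall; origin under its centre. Leave alone.
- spool: Copper spool, 60 mm diameter, 30 mm tall; origin under its centre. Leave alone.
- bur_stand: White stepped stand full of small burs, 100 mm diameter, 80 mm tall; origin under its centre. Leave alone.

How it is judged:
On the way, in this order (a step that is already met when the one before it is completed fails the run):
1. the clamp's pad presses on the strip with more than 5 N (contact force between pad and strip above 5 N), for 0.3 s.
2. the file is out of the rack, its tip more than 115 mm above the table (height (world z) of file above 0.115 m and contact force between file and rack below 0.1 N), for 0.2 s.
At the end, for the whole second after the job is handed in: The pad still presses on the strip with more than 5 N; the file is held in the fingers at rest, level within 15 degrees, its tip within 40 mm sideways of the red end's mark and 40 to 150 mm above it, touching neither clamp, strip nor rack (contact force between pad and strip above 5 N and angle between file's own z axis and vertical between 1.309 and 1.833 rad and horizontal distance between file and strip_end below 0.04 m and height (world z) of file between 0.086 and 0.196 m and contact force between file and the fingers above 1 N and contact force between file and clamp below 0.1 N and contact force between file and strip below 0.1 N and contact force between file and rack below 0.1 N and linear speed of file below 0.03 m/s); the arm keeps its last pose, push and grip.
It fails at once if the strip is shifted by more than 20 mm (distance of strip from where it was at the start of the episode above 0.02 m).
It fails at once if another tool is moved in the rack by more than 20 mm (distance of any of scraper, burnisher from where it was at the start of the episode above 0.02 m).
It fails at once if a thing on the bench is moved by more than 30 mm (distance of any of beaker, jar, spool, bur_stand from where it was at the start of the episode above 0.03 m).
It also fails if it takes over 61 s, if anything falls off the work surface, if the arm or the gripper's body presses on something with over 40 N, if the wrist force passes 120 N, or if a joint passes its speed limit or range.

### The arm

A 6-joint arm with a two-finger parallel gripper is mounted at the origin on the work surface. World frame = base frame: x ahead of the robot, y to its left, z up, the work surface at z = 0. Lengths are in m, angles in rad, forces in N, time in s.
With the tool pointing down it reaches from about 0.35 to 0.975 m from the base axis. Payload 4.9 kg.
Tool frame: the origin (TCP) lies at the very end of the fingers, on their centre line; the grasp point (between the pads) lies ctrl.hold_point_z behind it (ctrl.hold_point_z is the distance from the TCP to the grasp point, in m); z points along the fingers, y is the line along which they close (so a half turn about z gives the same grasp; the last joint's range is limited). The gripper opens to 85 mm and grips with 20 to 120 N. Pads are 22 mm wide; open, the fingers measure 114 mm over their backs; the gripper's body (76 mm by 85 mm) begins 54 mm behind the grasp point. The pads swing forward as they close: fully open they stand 13 mm farther back than shut.
Start: joints at [1.195, 0.053, 1.613, -0, 1.476, -0.119], TCP at [0.159, 0.604, 0.231] pointing down, gripper open.
Joint ranges: [-3.01, 3.01], [-1.01, 2.22], [0.06, 2.58], [-1.02, 4.17], [0.09, 2.62], [-3.14, 3.14]. Speed limits (rad/s): [2.57, 2.57, 3.14, 3.14, 3.14, 3.14].

### API

Orientations are given as a rotation vector (axis times angle).
In Python, from station import ctrl gives the robot as it stands. The module is installed in compiled form; this text tells all that it offers.
- The arm moves only by the tool jog_arm, never from a script. Its argument "deltas" is a list of rows, each a list of 3 entries, a list of its own where there are three numbers: the closure, from -1 (fully open) to 1 (shut), then the shift along the world's x, y, z scaled (see below), then the turn, a rotation vector about the world's x, y, z scaled (see below). A call has 1 to 12 rows; each row is the pose to reach, as a shift and turn from the pose commanded when the call began, turning the shorter way round; what a row does not reach only later rows make up. The controller multiplies each number of a shift by 0.4 m and each number of a turn by 180 degrees. A row lasts 1/12 s, in which the tool goes at most 41.7 mm and 7.16 degrees, less where a joint would pass 70% of its speed; a pose out of reach is approached as far as the arm can. A call with a number of a shift or a turn outside -1 to 1 is refused whole. A call with a gripper value outside its range is refused whole. The fingers move at their own pace and stop on an object; "squeeze" is the grip in N (left out, the last holds). Time passes only in rows, so rows that repeat a pose let the fingers close. It gives the time, the measured TCP pose, the force, the opening and the grip force at its end, in the units of the state.
- ctrl.get_obs(): the state, without advancing time (a new reading comes with each control period).
- ctrl.get_image(name): name is "side" or "top"; returns the picture (480x640x3 uint8, red, green, blue); there is no depth.
- ctrl.get_calibration(name): a dict with "K" (3x3 intrinsics, pixels), "extrinsics" (4x4, takes a point from world to camera coordinates). Camera axes: x right, y down, z forward; pixel columns grow to the right and rows downward; lengths in m; the calibration is good to about 2 mm. A picture is of the moment at which its call begins. get_calibration takes no time and is no camera call.
- ctrl.finish_job(): hands the job in; it is judged then, once.
The state is a dict: "t": time; "q": joint angles; "dq": joint speeds; "effort": joint torques, N m; "tool_pos": TCP position; "tool_rot": TCP orientation; "contact_force": force on the tool from outside, world axes, zero at the start; "wrist_torque": the same for the moment, N m; "opening": finger opening in m; "grip_force": force on a finger pad.
Only numpy, scipy, OpenCV 4.12 (cv2) and the standard library are available. Lean on these libraries where they do the work, as an engineer would, in place of code of your own. Each camera call takes 0.05 s, during which the arm holds its last target. There are 200 camera calls.

## Working session

There is one attempt and no reset: what is moved stays moved. The work goes in short steps, Python scripts to look and compute and a tool call to move; the robot and the scene stay as the last step left them, time stands still between calls to the robot, and variables do not carry over. Pictures are saved under pics/ and viewed, at most 10 in all, crops included, and the job is handed in when it is done.

Besides the shell and the picture viewer there is one more tool, called in YAML: its name, and indented under it one key for each argument. jog_arm: Moves the arm, as the interface text tells. Its arguments: {"type":"object","properties":{"deltas":{"type":"array","items":{"type":"array"}},"squeeze":{"type":"number"}},"required":["deltas"]}

```bash
mkdir -p pics; python3 - <<'E'
from station import ctrl
import cv2,numpy as np
for n in("top","side"):
    im=ctrl.get_image(n); cv2.imwrite(f"pics/{n}0.png",im[:,:,::-1]); c=ctrl.get_calibration(n)
    print(n,c["K"].tolist(),np.round(c["extrinsics"],4).tolist())
print(ctrl.get_obs(),ctrl.hold_point_z)
E
```

```text
top [[467.4928293344917, 0.0, 321.3926237134416], [0.0, 467.4928293344917, 234.68103069471465], [0.0, 0.0, 1.0]] [[0.0261, -0.9996, -0.014, 0.0256], [-0.9836, -0.0232, -0.1787, 0.6315], [0.1783, 0.0184, -0.9838, 1.0018], [0.0, 0.0, 0.0, 1.0]]
side [[438.11358051561984, 0.0, 319.63629946400727], [0.0, 438.11358051561984, 237.08571517763755], [0.0, 0.0, 1.0]] [[0.9752, -0.2212, -0.0048, -0.5857], [-0.1535, -0.6609, -0.7346, 0.2146], [0.1593, 0.7171, -0.6785, 0.7977], [0.0, 0.0, 0.0, 1.0]]
{'t': 0.1, 'q': array([ 1.19498221e+00,  5.33117629e-02,  1.61413543e+00,  2.13747290e-05,
        1.47602027e+00, -1.19020274e-01]), 'dq': array([ 0.00072467, -0.00205371, -0.00420614,  0.00159706, -0.00217639,
       -0.0012344 ]), 'effort': array([-1.23297345e-04, -3.94901383e+01, -3.71365607e+01, -1.62516071e-04,
        3.88324013e-03, -5.82368202e-06]), 'tool_pos': array([0.15853733, 0.60398019, 0.2301857 ]), 'tool_rot': array([-4.02205003e-01, -3.11525491e+00,  2.84663839e-03]), 'contact_force': array([-1.04749563, -1.00434126, -0.3144865 ]), 'wrist_torque': array([ 0.03669235, -0.03010087,  0.00025329]), 'grip_force': 0.0, 'opening': 0.08538521645064376} 0.0187
```

View pics/top0.png

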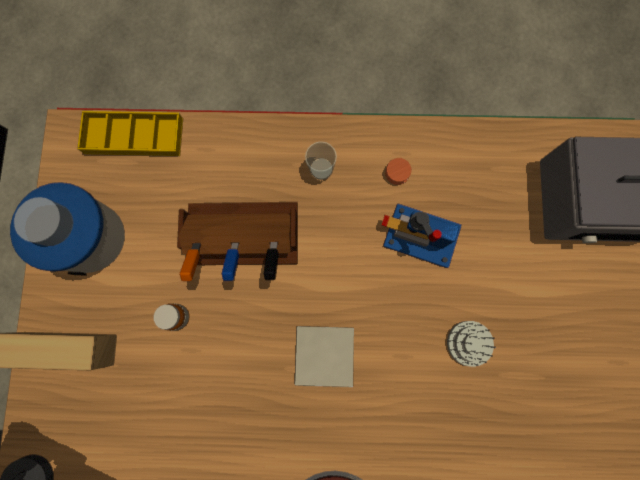

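View pics/side0.png

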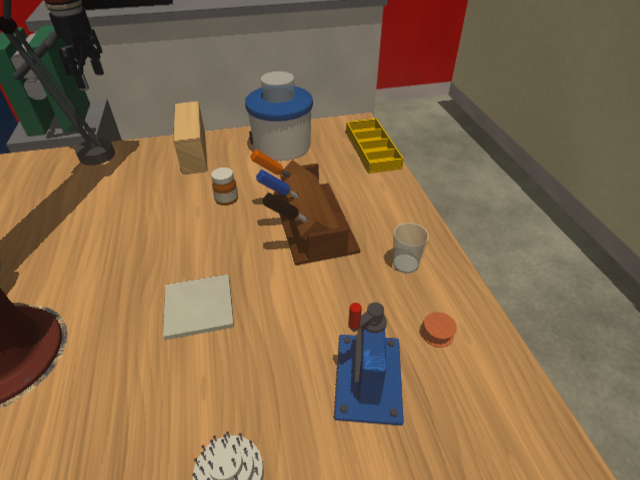

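The top view shows the clamp around (422,236), with the red knob at (436,235) and the strip's red end at (386,221). The orange file handle is at (190,264), in the rack's left slot. The side view shows the knob at (355,315), the crank hub at (375,312) and the orange handle at (266,161).

```bash
cat > h.py <<'E'
from station import ctrl
import cv2,numpy as np
C={n:ctrl.get_calibration(n) for n in("top","side")}
def ray(n,u,v):
    K,E=C[n]["K"],np.array(C[n]["extrinsics"]); R,t=E[:3,:3],E[:3,3]
    return -R.T@t, R.T@np.linalg.solve(K,[u,v,1.])
def plane(n,u,v,z):
    o,d=ray(n,u,v); return o+d*(z-o[2])/d[2]
def tri(a,b):
    (o1,d1),(o2,d2)=ray("top",*a),ray("side",*b)
    s=np.linalg.lstsq(np.c_[d1,-d2],o2-o1,rcond=None)[0]
    p,q=o1+s[0]*d1,o2+s[1]*d2; return (p+q)/2,np.linalg.norm(p-q)
def proj(n,p):
    K,E=C[n]["K"],np.array(C[n]["extrinsics"]); c=K@(E[:3,:3]@p+E[:3,3]); return c[:2]/c[2]
def blobs(im,lo,hi,box,amin=8):
    h=cv2.cvtColor(im,cv2.COLOR_RGB2HSV); m=cv2.inRange(h,lo,hi); k=np.zeros_like(m); x0,y0,x1,y1=box; k[y0:y1,x0:x1]=m[y0:y1,x0:x1]
    return [(c,cv2.minAreaRect(c)) for c in cv2.findContours(k,0,cv2.CHAIN_APPROX_NONE)[0] if cv2.contourArea(c)>=amin]
E
python3 - <<'E'
from h import *
t=cv2.imread("pics/top0.png")[:,:,::-1]; s=cv2.imread("pics/side0.png")[:,:,::-1]
for nm,im,lo,hi,box in [("red top",t,(0,180,90),(6,255,255),(375,195,465,270)),("red side",s,(0,180,60),(6,255,255),(320,290,410,380)),
 ("or top",t,(5,200,120),(16,255,255),(170,235,215,290)),("or side",s,(5,200,120),(16,255,255),(240,140,300,190)),
 ("blue top",t,(100,150,60),(125,255,255),(375,195,470,275)),("blue side",s,(100,150,60),(125,255,255),(325,325,410,430))]:
    for c,r in blobs(im,lo,hi,box): print(nm,cv2.contourArea(c),np.round(cv2.boxPoints(r),1).tolist(),np.round(r[0],1))
a=cv2.resize(t[195:275,375:470],None,fx=5,fy=5,interpolation=2)[:,:,::-1]
b=cv2.resize(s[295:425,325:410],None,fx=3.8,fy=3.8,interpolation=2)[:,:,::-1]
o=np.zeros((500,800,3),np.uint8); o[:a.shape[0],:a.shape[1]]=a; o[:b.shape[0],477:477+b.shape[1]]=b[:500]
cv2.imwrite("pics/crop.png",o)
E
```

```text
red top 31.5 [[433.0, 231.0], [439.0, 231.0], [439.0, 237.0], [433.0, 237.0]] [436. 234.]
red top 32.5 [[381.29998779296875, 224.5], [384.1000061035156, 214.6999969482422], [388.29998779296875, 215.89999389648438], [385.5, 225.6999969482422]] [384.8 220.2]
red side 225.0 [[348.70001220703125, 327.6000061035156], [350.1000061035156, 302.6000061035156], [360.79998779296875, 303.20001220703125], [359.29998779296875, 328.29998779296875]] [354.7 315.4]
or top 267.0 [[178.10000610351562, 279.1000061035156], [185.60000610351562, 247.5], [196.89999389648438, 250.1999969482422], [189.3000030517578, 281.79998779296875]] [187.5 264.6]
or side 268.0 [[248.89999389648438, 157.5], [254.39999389648438, 148.39999389648438], [283.0, 165.60000610351562], [277.6000061035156, 174.6999969482422]] [266.  161.6]
blue top 128.0 [[383.5, 245.5], [388.29998779296875, 231.10000610351562], [405.1000061035156, 236.6999969482422], [400.29998779296875, 251.10000610351562]] [394.3 241.1]
blue top 960.5 [[402.8999938964844, 252.3000030517578], [416.79998779296875, 210.60000610351562], [461.20001220703125, 225.39999389648438], [447.29998779296875, 267.1000061035156]] [432.1 238.9]
blue top 99.0 [[393.3999938964844, 216.0], [396.79998779296875, 204.39999389648438], [417.20001220703125, 210.1999969482422], [413.8999938964844, 221.8000030517578]] [405.3 213.1]
blue side 2509.5 [[337.0, 420.0], [337.0, 334.0], [401.0, 334.0], [401.0, 420.0]] [369. 377.]
```

View pics/crop.png

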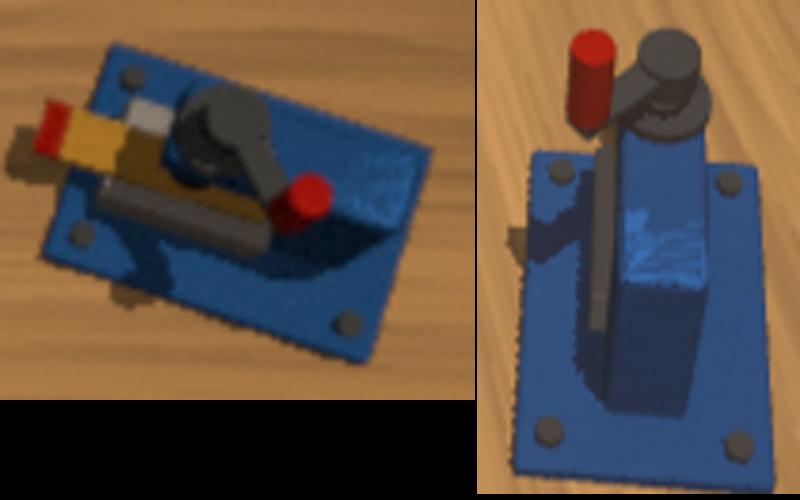

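The crop shows the knob top at about (437.6,234) in the top view and (355.5,307.4) in the side view. The hub top is at about (423,217.6) top and (375.3,308.7) side, and the strip lies along the clamp throat with its red end at (385,220).

```bash
python3 - <<'E'
from h import *
np.set_printoptions(precision=4,suppress=True)
k=tri((437.6,234),(355.5,307.4)); h=tri((423,217.6),(375.3,308.7)); print("knobtop",k,"hubtop",h,np.linalg.norm((k[0]-h[0])[:2]))
f=tri((187.5,264.6),(266,161.6)); print("handle mid",f)
print("end", plane("top",384.9,220.4,.046))
pl=[plane("top",*p,.008) for p in[(397.4,203.6),(461.4,224.6),(449,267.6),(383.4,246.6)]]; print("plate",*pl)
e=pl[0]-pl[1]+pl[3]-pl[2]; yaw=np.arctan2(-e[0],e[1]); print("yaw",yaw)
# handle axis: ends
a=tri((191.2,248.9),(280.3,170.1)); b=tri((183.7,280.4),(251.6,153)); print(a,b,b[0]-a[0])
E
```

```text
knobtop (array([ 0.6117, -0.1883,  0.197 ]), np.float64(0.0005399861795001532)) hubtop (array([ 0.652 , -0.1681,  0.1575]), np.float64(0.001914175214584327)) 0.045069979813296725
handle mid (array([0.546 , 0.3173, 0.1326]), np.float64(0.0020891959626799755))
end [ 0.6694 -0.1035  0.046 ]
plate [ 0.7195 -0.1378  0.008 ] [ 0.6717 -0.289   0.008 ] [ 0.5685 -0.2574  0.008 ] [ 0.6145 -0.1046  0.008 ]
yaw -0.2990249830985388
(array([0.5809, 0.3213, 0.1017]), np.float64(0.007450906738639516)) (array([0.513 , 0.3135, 0.1623]), np.float64(0.0024385180707118194)) [-0.0679 -0.0079  0.0606]
```

jog_arm:
  deltas:
    - [-1, [0.1, -0.19, 0.08], [0, 0, 0]]
    - [-1, [0.2, -0.38, 0.08], [0, 0, 0]]
    - [-1, [0.3, -0.57, 0.08], [0, 0, 0]]
    - [-1, [0.4, -0.76, 0.08], [0, 0, 0]]
    - [-1, [0.5, -0.95, 0.08], [0, 0, 0]]
    - [-1, [0.5, -0.95, 0.08], [0, 0, 0]]
    - [-1, [0.5, -0.95, 0.08], [0, 0, 0]]
    - [-1, [0.5, -0.95, 0.08], [0, 0, 0]]
    - [-1, [0.5, -0.95, 0.08], [0, 0, 0]]
    - [-1, [0.5, -0.95, 0.08], [0, 0, 0]]
    - [-1, [0.5, -0.95, 0.08], [0, 0, 0]]
    - [-1, [0.5, -0.95, 0.08], [0, 0, 0]]

```text
t: 1.1
tool_pos: [0.3599, 0.2218, 0.2631]
tool_rot: [0.411, 3.114, -0.001]
contact_force: [-0.5, 0.6, -0.8]
opening: 0.0857
grip_force: 0.0
```

jog_arm:
  deltas:
    - [-1, [0.63, -1, -0.04], [0, 0, 0]]
    - [-1, [0.63, -1, -0.04], [0, 0, 0]]
    - [-1, [0.63, -1, -0.04], [0, 0, 0]]
    - [-1, [0.63, -1, -0.04], [0, 0, 0]]
    - [-1, [0.63, -1, -0.04], [0, 0, 0]]
    - [-1, [0.63, -1, -0.04], [0, 0, 0]]
    - [-1, [0.63, -1, -0.04], [0, 0, 0]]
    - [-1, [0.63, -1, -0.04], [0, 0, 0]]
    - [-1, [0.63, -1, -0.04], [0, 0, 0]]
    - [-1, [0.63, -1, -0.04], [0, 0, 0]]
    - [-1, [0.63, -1, -0.04], [0, 0, 0]]
    - [-1, [0.63, -1, -0.04], [0, 0, 0]]

```text
t: 2.1
tool_pos: [0.6125, -0.1784, 0.2455]
tool_rot: [-0.405, -3.114, 0.001]
contact_force: [-1.3, -0.2, -0.2]
opening: 0.0854
grip_force: 0.0
```

jog_arm:
  squeeze: 30
  deltas:
    - [-1, [0, -0.025, 0], [0, 0, 0]]
    - [-1, [0, -0.025, -0.08], [0, 0, 0]]
    - [-1, [0, -0.025, -0.14], [0, 0, 0]]
    - [-1, [0, -0.025, -0.2], [0, 0, 0]]
    - [-1, [0, -0.025, -0.2], [0, 0, 0]]
    - [1, [0, -0.025, -0.2], [0, 0, 0]]
    - [1, [0, -0.025, -0.2], [0, 0, 0]]
    - [1, [0, -0.025, -0.2], [0, 0, 0]]
    - [1, [0, -0.025, -0.2], [0, 0, 0]]
    - [1, [0, -0.025, -0.2], [0, 0, 0]]
    - [1, [0, -0.025, -0.2], [0, 0, 0]]
    - [1, [0, -0.025, -0.2], [0, 0, 0]]

```text
t: 3.1
tool_pos: [0.6113, -0.1858, 0.1688]
tool_rot: [0.402, 3.114, -0.001]
contact_force: [-1.6, 0.5, 3.5]
opening: 0.0168
grip_force: 30.5
```

```bash
python3 - <<'E'
import numpy as np
A=np.array([.652,-.168]); a0=np.arctan2(-.0202,-.0403)
p=lambda th:45e-3*np.array([np.cos(a0-th),np.sin(a0-th)])
for c in range(3):
    b=c*np.pi
    print([[1,[*np.round((p(b+np.radians(15*i))-p(b))/.4,3).tolist(),round(-1.59e-3*np.radians(15*i)/.4,3)],[0,0,0]] for i in range(1,13)])
E
```

```text
[[1, [-0.01, 0.028, np.float64(-0.001)], [0, 0, 0]], [1, [-0.012, 0.057, np.float64(-0.002)], [0, 0, 0]], [1, [-0.006, 0.086, np.float64(-0.003)], [0, 0, 0]], [1, [0.007, 0.112, np.float64(-0.004)], [0, 0, 0]], [1, [0.026, 0.135, np.float64(-0.005)], [0, 0, 0]], [1, [0.05, 0.151, np.float64(-0.006)], [0, 0, 0]], [1, [0.078, 0.161, np.float64(-0.007)], [0, 0, 0]], [1, [0.107, 0.163, np.float64(-0.008)], [0, 0, 0]], [1, [0.136, 0.157, np.float64(-0.009)], [0, 0, 0]], [1, [0.162, 0.144, np.float64(-0.01)], [0, 0, 0]], [1, [0.185, 0.125, np.float64(-0.011)], [0, 0, 0]], [1, [0.201, 0.101, np.float64(-0.012)], [0, 0, 0]]]
[[1, [0.01, -0.028, np.float64(-0.001)], [0, 0, 0]], [1, [0.012, -0.057, np.float64(-0.002)], [0, 0, 0]], [1, [0.006, -0.086, np.float64(-0.003)], [0, 0, 0]], [1, [-0.007, -0.112, np.float64(-0.004)], [0, 0, 0]], [1, [-0.026, -0.135, np.float64(-0.005)], [0, 0, 0]], [1, [-0.05, -0.151, np.float64(-0.006)], [0, 0, 0]], [1, [-0.078, -0.161, np.float64(-0.007)], [0, 0, 0]], [1, [-0.107, -0.163, np.float64(-0.008)], [0, 0, 0]], [1, [-0.136, -0.157, np.float64(-0.009)], [0, 0, 0]], [1, [-0.162, -0.144, np.float64(-0.01)], [0, 0, 0]], [1, [-0.185, -0.125, np.float64(-0.011)], [0, 0, 0]], [1, [-0.201, -0.101, np.float64(-0.012)], [0, 0, 0]]]
[[1, [-0.01, 0.028, np.float64(-0.001)], [0, 0, 0]], [1, [-0.012, 0.057, np.float64(-0.002)], [0, 0, 0]], [1, [-0.006, 0.086, np.float64(-0.003)], [0, 0, 0]], [1, [0.007, 0.112, np.float64(-0.004)], [0, 0, 0]], [1, [0.026, 0.135, np.float64(-0.005)], [0, 0, 0]], [1, [0.05, 0.151, np.float64(-0.006)], [0, 0, 0]], [1, [0.078, 0.161, np.float64(-0.007)], [0, 0, 0]], [1, [0.107, 0.163, np.float64(-0.008)], [0, 0, 0]], [1, [0.136, 0.157, np.float64(-0.009)], [0, 0, 0]], [1, [0.162, 0.144, np.float64(-0.01)], [0, 0, 0]], [1, [0.185, 0.125, np.float64(-0.011)], [0, 0, 0]], [1, [0.201, 0.101, np.float64(-0.012)], [0, 0, 0]]]
```

jog_arm:
  deltas:
    - [1, [-0.01, 0.028, -0.001], [0, 0, 0]]
    - [1, [-0.012, 0.057, -0.002], [0, 0, 0]]
    - [1, [-0.006, 0.086, -0.003], [0, 0, 0]]
    - [1, [0.007, 0.112, -0.004], [0, 0, 0]]
    - [1, [0.026, 0.135, -0.005], [0, 0, 0]]
    - [1, [0.05, 0.151, -0.006], [0, 0, 0]]
    - [1, [0.078, 0.161, -0.007], [0, 0, 0]]
    - [1, [0.107, 0.163, -0.008], [0, 0, 0]]
    - [1, [0.136, 0.157, -0.009], [0, 0, 0]]
    - [1, [0.162, 0.144, -0.01], [0, 0, 0]]
    - [1, [0.185, 0.125, -0.011], [0, 0, 0]]
    - [1, [0.201, 0.101, -0.012], [0, 0, 0]]

```text
t: 4.1
tool_pos: [0.6921, -0.1436, 0.1635]
tool_rot: [-0.4, -3.115, -0.002]
contact_force: [-2.5, 0.4, 7.1]
opening: 0.0173
grip_force: 30.9
```

jog_arm:
  deltas:
    - [1, [0.01, -0.028, -0.001], [0, 0, 0]]
    - [1, [0.012, -0.057, -0.002], [0, 0, 0]]
    - [1, [0.006, -0.086, -0.003], [0, 0, 0]]
    - [1, [-0.007, -0.112, -0.004], [0, 0, 0]]
    - [1, [-0.026, -0.135, -0.005], [0, 0, 0]]
    - [1, [-0.05, -0.151, -0.006], [0, 0, 0]]
    - [1, [-0.078, -0.161, -0.007], [0, 0, 0]]
    - [1, [-0.107, -0.163, -0.008], [0, 0, 0]]
    - [1, [-0.136, -0.157, -0.009], [0, 0, 0]]
    - [1, [-0.162, -0.144, -0.01], [0, 0, 0]]
    - [1, [-0.185, -0.125, -0.011], [0, 0, 0]]
    - [1, [-0.201, -0.101, -0.012], [0, 0, 0]]

```text
t: 5.1
tool_pos: [0.6111, -0.1856, 0.1588]
tool_rot: [0.403, 3.114, -0.002]
contact_force: [-0.3, -2.8, 5.9]
opening: 0.0171
grip_force: 30.7
```

jog_arm:
  deltas:
    - [1, [-0.01, 0.028, -0.001], [0, 0, 0]]
    - [1, [-0.012, 0.057, -0.002], [0, 0, 0]]
    - [1, [-0.006, 0.086, -0.003], [0, 0, 0]]
    - [1, [0.007, 0.112, -0.004], [0, 0, 0]]
    - [1, [0.026, 0.135, -0.005], [0, 0, 0]]
    - [1, [0.05, 0.151, -0.006], [0, 0, 0]]
    - [1, [0.078, 0.161, -0.007], [0, 0, 0]]
    - [1, [0.107, 0.163, -0.008], [0, 0, 0]]
    - [1, [0.136, 0.157, -0.009], [0, 0, 0]]
    - [1, [0.162, 0.144, -0.01], [0, 0, 0]]
    - [1, [0.185, 0.125, -0.011], [0, 0, 0]]
    - [1, [0.201, 0.101, -0.012], [0, 0, 0]]

```text
t: 6.1
tool_pos: [0.692, -0.1436, 0.1536]
tool_rot: [-0.4, -3.114, -0.002]
contact_force: [-4.5, 1.0, 7.2]
opening: 0.0168
grip_force: 30.9
```

jog_arm:
  deltas:
    - [-1, [0, 0, 0], [0, 0, 0]]
    - [-1, [0, 0, 0], [0, 0, 0]]
    - [-1, [0, 0, 0], [0, 0, 0]]
    - [-1, [0, 0, 0], [0, 0, 0]]
    - [-1, [0, 0, 0.06], [0, 0, 0]]
    - [-1, [0, 0, 0.14], [0, 0, 0]]
    - [-1, [0, 0.05, 0.22], [0, 0, 0]]
    - [-1, [-0.05, 0.15, 0.3], [0, 0, 0]]
    - [-1, [-0.12, 0.25, 0.35], [0, 0, 0]]
    - [-1, [-0.2, 0.35, 0.35], [0, 0, 0]]
    - [-1, [-0.3, 0.45, 0.35], [0, 0, 0]]
    - [-1, [-0.4, 0.5, 0.35], [0, 0, 0]]

```text
t: 7.1
tool_pos: [0.5681, 0.0281, 0.2921]
tool_rot: [0.4, 3.115, 0.002]
contact_force: [-0.4, 1.0, -0.1]
opening: 0.0852
grip_force: 0.0
```

```bash
python3 - <<'E'
from h import *
t=ctrl.get_image("top"); s=ctrl.get_image("side")
a=cv2.resize(t[195:275,375:470],None,fx=4,fy=4,interpolation=2)[:,:,::-1]
b=cv2.resize(s[295:425,325:410],None,fx=3.8,fy=3.8,interpolation=2)[:,:,::-1]
c=cv2.resize(t[190:290,165:310],None,fx=2.6,fy=2.6,interpolation=2)[:,:,::-1]
o=np.zeros((600,800,3),np.uint8); o[:a.shape[0],:a.shape[1]]=a; o[:b.shape[0],477:477+b.shape[1]]=b[:600];o[330:330+c.shape[0],:c.shape[1]]=c
cv2.imwrite("pics/crop2.png",o)
print(ctrl.get_obs()["tool_pos"])
for c,r in blobs(t,(0,180,90),(6,255,255),(375,195,465,270)): print(r)
t0=cv2.imread("pics/top0.png")[:,:,::-1]
P=[]
for nm,lo,hi,box in [("or",(5,200,100),(16,255,255),(170,235,215,290)),("bl",(100,150,60),(125,255,255),(215,240,245,290)),("bk",(0,0,0),(179,255,28),(262,248,282,285))]:
    for c,r in blobs(t0,lo,hi,box,60):
        m=cv2.moments(c); u=(m["m10"]/m["m00"],m["m01"]/m["m00"]); P.append(plane("top",*u,.136)); print(nm,np.round(u,1),cv2.contourArea(c),P[-1])
E
```

```text
[0.56489938 0.02976447 0.29076894]
((384.85003662109375, 220.4500274658203), (3.7947330474853516, 10.435516357421875), 18.434947967529297)
((414.0, 197.5), (5.0, 8.0), 90.0)
or [188.1 264.7] 305.5 [0.54655001 0.31500769 0.136     ]
bl [229.3 264.4] 274.0 [0.54913966 0.22923459 0.136     ]
bk [270.5 263.6] 306.5 [0.55285604 0.1436373  0.136     ]
```

View pics/crop2.png

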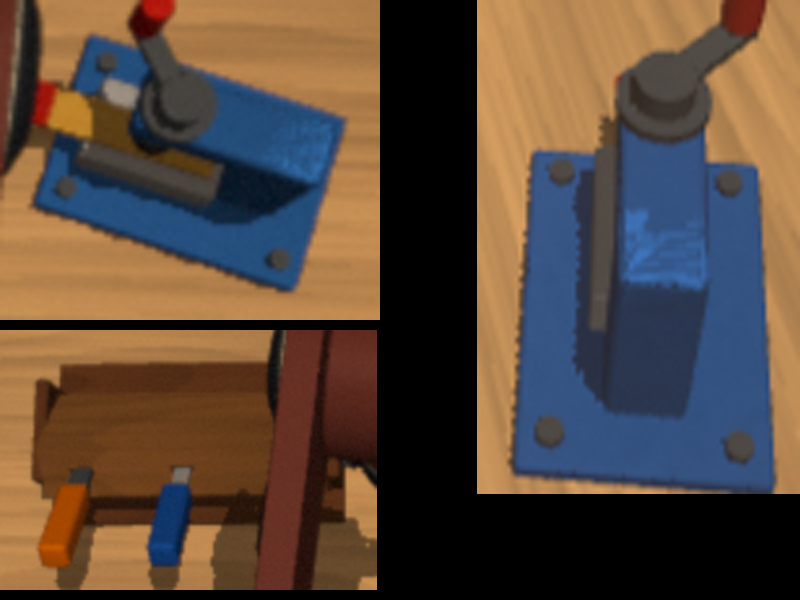

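The view shows the strip unmoved, the crank at its new angle with the hub lowered, and the orange file still in its slot. Next I move over the file handle.

jog_arm:
  deltas:
    - [-1, [0, 0.1, 0], [0, 0, 0.03]]
    - [-1, [-0.02, 0.2, -0.02], [0, 0, 0.06]]
    - [-1, [-0.03, 0.3, -0.05], [0, 0, 0.09]]
    - [-1, [-0.045, 0.4, -0.08], [0, 0, 0.094]]
    - [-1, [-0.045, 0.5, -0.12], [0, 0, 0.094]]
    - [-1, [-0.045, 0.6, -0.15], [0, 0, 0.094]]
    - [-1, [-0.045, 0.71, -0.15], [0, 0, 0.094]]
    - [-1, [-0.045, 0.71, -0.15], [0, 0, 0.094]]
    - [-1, [-0.045, 0.71, -0.15], [0, 0, 0.094]]
    - [-1, [-0.045, 0.71, -0.15], [0, 0, 0.094]]

```text
t: 8.03
tool_pos: [0.5511, 0.3098, 0.2313]
tool_rot: [0.062, -3.141, 0.001]
contact_force: [-0.3, -0.4, -0.4]
opening: 0.0856
grip_force: 0.0
```

```bash
python3 - <<'E'
from h import *
t=ctrl.get_image("top"); s=ctrl.get_image("side")
cv2.imwrite("pics/top3.png",t[:,:,::-1]);cv2.imwrite("pics/side3.png",s[:,:,::-1])
o=ctrl.get_obs(); print(o["tool_pos"],o["tool_rot"],o["q"])
for n,im,b in (("t",t,(375,180,465,270)),("s",s,(340,260,430,360))):
    for c,r in blobs(im,(0,180,60),(6,255,255),b): print(n,np.round(r[0],1),np.round(cv2.boxPoints(r),1).tolist())
a=cv2.resize(t[180:245,375:455],None,fx=5,fy=5,interpolation=2)[:,:,::-1]
b=cv2.resize(s[280:340,360:420],None,fx=6,fy=6,interpolation=2)[:,:,::-1]
o=np.zeros((400,800,3),np.uint8); o[:a.shape[0],:a.shape[1]]=a; o[:b.shape[0],420:420+b.shape[1]]=b
cv2.imwrite("pics/crop3.png",o)
E
```

```text
[0.55158766 0.30864754 0.23180817] [-5.84044041e-02  3.14075650e+00 -4.84859708e-04] [ 3.92667127e-01  6.88404505e-02  1.59521740e+00 -3.96191306e-04
  1.47737475e+00 -1.21527928e+00]
t [384.9 220.5] [[381.1000061035156, 224.6999969482422], [384.3999938964844, 214.8000030517578], [388.6000061035156, 216.1999969482422], [385.29998779296875, 226.10000610351562]]
t [413.5 196. ] [[407.5, 196.5], [414.0, 190.0], [419.5, 195.5], [413.0, 202.0]]
s [396.  291.6] [[389.29998779296875, 302.5], [392.3999938964844, 279.20001220703125], [402.70001220703125, 280.6000061035156], [399.6000061035156, 303.8999938964844]]
```

View pics/crop3.png

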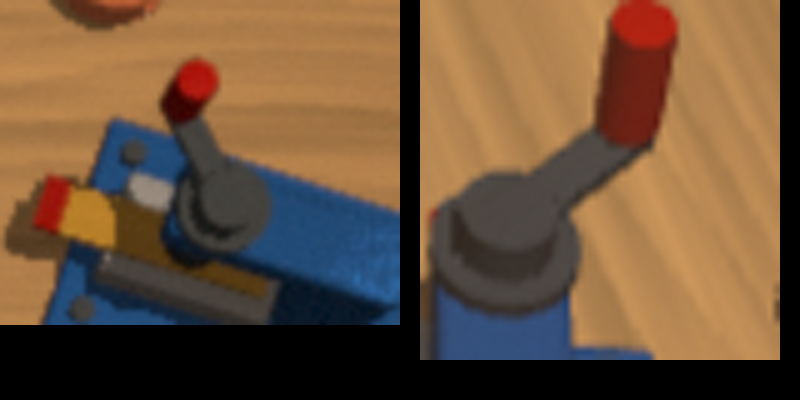

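View pics/side3.png

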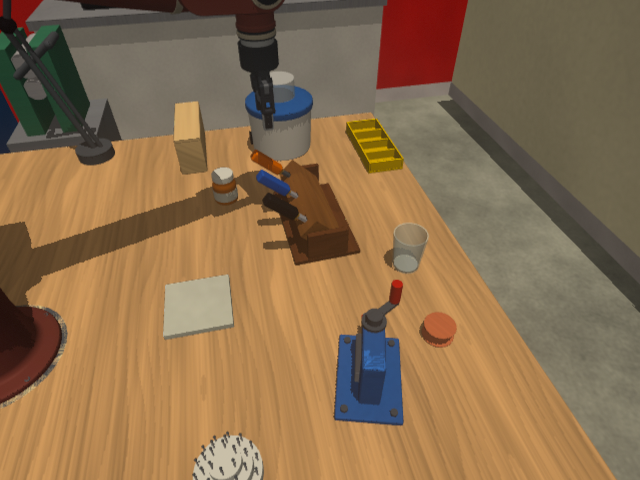

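The knob top now sits at about (414.4,196) in the top view and (397.3,284) in the side view. The gripper is over the file handle.

jog_arm:
  deltas:
    - [-1, [-0.012, 0.015, -0.05], [0, 0, 0]]
    - [-1, [-0.012, 0.015, -0.1], [0, 0, 0]]
    - [-1, [-0.012, 0.015, -0.1], [0, 0, 0]]
    - [-1, [-0.012, 0.015, -0.1], [0, 0, 0]]
    - [-1, [-0.012, 0.015, -0.1], [0, 0, 0]]

```text
t: 8.55
tool_pos: [0.5472, 0.315, 0.1929]
tool_rot: [-0.058, 3.14, 0.001]
contact_force: [-0.3, 0.7, -0.4]
opening: 0.0857
grip_force: 0.0
```

```bash
python3 - <<'E'
from h import *
print(tri((414.4,196),(397.3,284)), ctrl.get_obs()["tool_pos"])
E
```

```text
(array([ 0.69198109, -0.14682562,  0.18057   ]), np.float64(0.00029304643846515913)) [0.54719011 0.31500473 0.19289793]
```

jog_arm:
  squeeze: 70
  deltas:
    - [-1, [0, 0, -0.07], [0, 0, 0]]
    - [-1, [0, 0, -0.14], [0, 0, 0]]
    - [-1, [0, 0, -0.19], [0, 0, 0]]
    - [-1, [0, 0, -0.19], [0, 0, 0]]
    - [-1, [0, 0, -0.19], [0, 0, 0]]
    - [1, [0, 0, -0.19], [0, 0, 0]]
    - [1, [0, 0, -0.19], [0, 0, 0]]
    - [1, [0, 0, -0.19], [0, 0, 0]]
    - [1, [0, 0, -0.19], [0, 0, 0]]
    - [1, [0, 0, -0.19], [0, 0, 0]]
    - [1, [0, 0, -0.19], [0, 0, 0]]
    - [1, [0, 0, -0.19], [0, 0, 0]]

```text
t: 9.55
tool_pos: [0.5468, 0.3158, 0.1168]
tool_rot: [-0.06, 3.14, 0.0]
contact_force: [-1.2, -1.0, 4.9]
opening: 0.0231
grip_force: 68.3
```

jog_arm:
  deltas:
    - [1, [-0.015, -0.0005, 0.015], [0, 0, 0]]
    - [1, [-0.03, -0.001, 0.03], [0, 0, 0]]
    - [1, [-0.05, -0.002, 0.05], [0, 0, 0]]
    - [1, [-0.07, -0.0025, 0.07], [0, 0, 0]]
    - [1, [-0.09, -0.003, 0.09], [0, 0, 0]]
    - [1, [-0.11, -0.004, 0.11], [0, 0, 0]]
    - [1, [-0.13, -0.005, 0.13], [0, 0, 0]]
    - [1, [-0.15, -0.0055, 0.15], [0, 0, 0]]
    - [1, [-0.18, -0.0065, 0.18], [0, 0, 0]]
    - [1, [-0.2, -0.007, 0.24], [0, 0, 0]]
    - [1, [-0.2, -0.007, 0.32], [0, 0, 0]]
    - [1, [-0.2, -0.007, 0.4], [0, 0, 0]]

```text
t: 10.55
tool_pos: [0.4644, 0.3127, 0.276]
tool_rot: [0.062, -3.138, 0.002]
contact_force: [-0.5, -0.0, -1.0]
opening: 0.0233
grip_force: 68.9
```

jog_arm:
  deltas:
    - [1, [0, -0.06, 0], [0.001, -0.03, 0]]
    - [1, [0, -0.12, 0], [0.002, -0.06, 0]]
    - [1, [0.02, -0.2, 0], [0.003, -0.09, 0]]
    - [1, [0.04, -0.28, 0], [0.005, -0.12, 0]]
    - [1, [0.06, -0.36, 0], [0.006, -0.15, 0]]
    - [1, [0.08, -0.44, 0], [0.007, -0.18, 0]]
    - [1, [0.1, -0.52, 0], [0.008, -0.21, 0]]
    - [1, [0.12, -0.6, 0], [0.009, -0.24, 0]]
    - [1, [0.14, -0.68, 0], [0.009, -0.25, 0]]
    - [1, [0.15, -0.76, 0], [0.009, -0.25, 0]]
    - [1, [0.16, -0.84, 0], [0.009, -0.25, 0]]
    - [1, [0.17, -0.9, 0], [0.009, -0.25, 0]]

```text
t: 11.55
tool_pos: [0.5334, -0.0488, 0.2755]
tool_rot: [-0.044, 2.355, 0.016]
contact_force: [-0.9, -0.2, -0.9]
opening: 0.0229
grip_force: 69.1
```

jog_arm:
  deltas:
    - [1, [0, -0.04, 0], [0, 0, 0]]
    - [1, [0, -0.08, 0], [0, 0, 0]]
    - [1, [0, -0.11, -0.04], [0, 0, 0]]
    - [1, [0, -0.11, -0.1], [0, 0, 0]]
    - [1, [0, -0.11, -0.15], [0, 0, 0]]
    - [1, [0, -0.11, -0.2], [0, 0, 0]]
    - [1, [0, -0.11, -0.25], [0, 0, 0]]
    - [1, [0, -0.11, -0.28], [0, 0, 0]]
    - [1, [0, -0.11, -0.28], [0, 0, 0]]
    - [1, [0, -0.11, -0.28], [0, 0, 0]]
    - [1, [0, -0.11, -0.28], [0, 0, 0]]

```text
t: 12.47
tool_pos: [0.5351, -0.0912, 0.1655]
tool_rot: [-0.046, 2.353, 0.015]
contact_force: [-0.0, 0.2, -1.9]
opening: 0.0234
grip_force: 69.2
```

```bash
python3 - <<'E'
from h import *
t=ctrl.get_image("top"); s=ctrl.get_image("side")
o=np.hstack([cv2.resize(x,None,fx=2,fy=2)[:,:,::-1] for x in (t[130:280,300:490],s[200:350,230:430])])
cv2.imwrite("pics/f.png",o); o=ctrl.get_obs(); print(o["tool_pos"],o["tool_rot"],o["contact_force"])
E
```

```text
[ 0.53534434 -0.09139794  0.16605081] [-0.04626448  2.35232302  0.01459285] [ 0.65393305 -0.75490835 -0.99533542]
```

View pics/f.png

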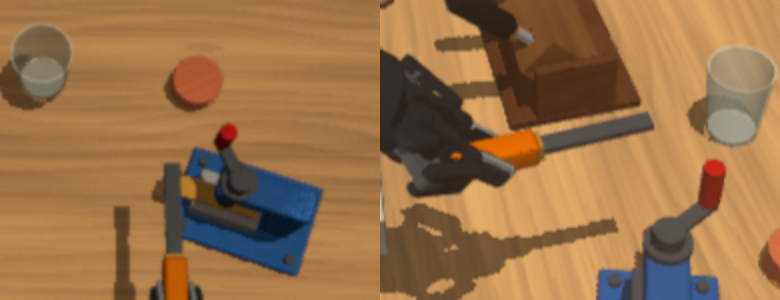

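The file is held and looks level. Its tip is at (386.5,212.5) in the top view and (365,261) in the side view, near the red end and clear of the knob.

```bash
python3 - <<'E'
from h import *
a=tri((386.5,212.5),(365,261));b=tri((387.5,258),(310,274)); d=b[0]-a[0]; print(a,b,np.degrees(np.arcsin(d[2]/np.linalg.norm(d))))
E
```

```text
(array([ 0.65639546, -0.09036208,  0.18318523]), np.float64(0.0007001735076255733)) (array([ 0.56477521, -0.09308216,  0.17761254]), np.float64(0.0003823342638305965)) -3.479126790685455
```

jog_arm:
  deltas:
    - [1, [0.01, 0, -0.03], [0, 0, 0]]
    - [1, [0.01, 0, -0.06], [0, 0, 0]]
    - [1, [0.01, 0, -0.09], [0, 0, 0]]
    - [1, [0.01, 0, -0.11], [0, 0, 0]]
    - [1, [0.01, 0, -0.11], [0, 0, 0]]
    - [1, [0.01, 0, -0.11], [0, 0, 0]]
    - [1, [0.01, 0, -0.11], [0, 0, 0]]
    - [1, [0.01, 0, -0.11], [0, 0, 0]]
    - [1, [0.01, 0, -0.11], [0, 0, 0]]
    - [1, [0.01, 0, -0.11], [0, 0, 0]]
    - [1, [0.01, 0, -0.11], [0, 0, 0]]
    - [1, [0.01, 0, -0.11], [0, 0, 0]]

```text
t: 13.57
tool_pos: [0.5385, -0.0911, 0.1199]
tool_rot: [-0.045, 2.355, 0.016]
contact_force: [-0.3, -0.2, -1.6]
opening: 0.0235
grip_force: 69.2
```

```bash
python3 - <<'E'
from h import *
o=ctrl.get_obs(); print(o["tool_pos"],o["contact_force"],o["grip_force"],abs(o["dq"]).max())
if abs(o["tool_pos"]-[.539,-.091,.122]).max()<.01 and o["grip_force"]>30: print(ctrl.finish_job())
E
```

```text
[ 0.53851813 -0.09107907  0.11991095] [-0.3262531  -0.22627852 -1.62960918] 69.16061282157898 0.002182307009524347
the job is handed in; nothing more can be done
None
```

The job is handed in at about 13.6 s, verdict not shown: I turned the crank about 1.5 turns clockwise (pad force not measured, estimated near 15 N from the crank height), the strip did not move, and the file is held about 3° off level with its tip roughly 90 mm above the red end.

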